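# Set up the children's skittle game and cock its launcher

## Task

Set up the children's skittle game on the dressing table: lower the loose holed board over the two pins of its base until it lies flush, then stand every skittle that is there upright on the board. Only then draw the launcher's sprung handle back and hook it sideways behind its steel catch, easing it off and letting go so that it stays hooked and never snaps forward. Last, lay the wooden puck flat in the lane in front of the hooked striker, and leave the bangles, hairbrush and hairpin tin where they are.

Things in the scene. Friction and masses are not known exactly. Their poses are not given: they have to be found in the camera images.
- base: fixed dark wooden base, 190 x 190 x 12 mm, edges along its x and y; origin at the centre of its underside, z up. Two upright steel pins, 12 mm thick with tapered tips, stand at x = 0, y = -75 and +75 mm and rise 24 mm above its top
- base_seat (a point): the centre of the base's top face, 12 mm above the table; axes as the base's. With the board flush its grip point is 27 mm above this point and the pins stand 12 mm above the board's top face, on which four skittles fit at x, y = +-40 mm, clear of the grip block
- board_grip (a point): loose plywood board, 190 x 190 x 12 mm, 0.3 kg, flat on the table at first, with two through holes (15 mm) at x = 0, y = -75 and +75 mm; fits the base either way round (half a turn). In its middle stands a grip block 50 mm along x, 20 mm along y, from 12 to 42 mm above the underside: pinch it across y. This point: centre of the block, 27 mm above the underside; board's axes
- skittle0_c (a point): a turned wooden skittle, 90 mm tall: round foot 44 mm across, 10 mm high, tapering to a straight stem 30 mm across from 30 to 72 mm up; rounded top. Stands upright on the table at first. This point is on its axis, 45 mm above the foot's underside; z points to its top. 0.08 kg. Two to four of skittle0..skittle3 are there, the others absent
- skittle1_c (a point): a turned wooden skittle, 90 mm tall: round foot 44 mm across, 10 mm high, tapering to a straight stem 30 mm across from 30 to 72 mm up; rounded top. Stands upright on the table at first. This point is on its axis, 45 mm above the foot's underside; z points to its top. 0.08 kg. Two to four of skittle0..skittle3 are there, the others absent
- skittle2_c (a point): a turned wooden skittle, 90 mm tall: round foot 44 mm across, 10 mm high, tapering to a straight stem 30 mm across from 30 to 72 mm up; rounded top. Stands upright on the table at first. This point is on its axis, 45 mm above the foot's underside; z points to its top. 0.08 kg. Two to four of skittle0..skittle3 are there, the others absent
- skittle3_c (a point): a turned wooden skittle, 90 mm tall: round foot 44 mm across, 10 mm high, tapering to a straight stem 30 mm across from 30 to 72 mm up; rounded top. Stands upright on the table at first. This point is on its axis, 45 mm above the foot's underside; z points to its top. 0.08 kg. Two to four of skittle0..skittle3 are there, the others absent
- puck_c (a point): a dark wooden disc, 54 mm across and 22 mm tall, 0.05 kg, lying flat on the table at first; this point is its centre, 11 mm above its underside
- launcher: fixed wooden spring launcher: slab 235 mm long (x -110 to +125 mm), 92 wide, 14 thick; origin at table height on its middle line; x points the way it shoots, z up. From x = 0 to +125 its top is the lane, 64 mm wide between 6 mm high rails. Across the lane stands the wooden striker head, 56 mm wide, top 40 mm above the table, front face at x = +80 mm at rest, about +13 mm when hooked
- lane_spot (a point): a point on the lane's top face (14 mm above the table), on its middle line, 70 mm ahead of the launcher's origin: the middle of the free lane when the striker is hooked; axes as the launcher's
- catch (a point): the point of the fixed steel catch, at launcher x = -48, y = +24 mm, 28 mm above the table; the catch reaches from there to y = +38 mm, its top 40 mm above the table with a thin steel pin on it to 60 mm. Ahead of it a wooden cheek, 40 mm high, keeps the handle from moving sideways until it is drawn past the catch
- handle (a point): the middle of the launcher's handle, an upright black round post 22 mm thick, from 35 to 95 mm above the table; this point is on its axis, 70 mm above the table; axes as the launcher's. At rest it lies at launcher x = +10 mm, y = 0. The steel lug under it hooks behind the catch
- striker (a joint): how far handle and striker are drawn back against the spring, towards the launcher's -x, in m: 0 at rest, at most 0.085. The spring pulls forward with 3.6 N at rest, about 10 N when hooked. The lug clears the catch from about 0.070 on; hooked it rests at about 0.067 against the catch's rear face, which leans 10 degrees so as to draw the lug in
- bolt (a joint): how far the handle is shifted sideways, towards the launcher's +y, in m: 0 at rest, at most 0.012 (a light spring of 0.25 to 0.5 N pushes it back). The lug meets the catch only if shifted more than 0.004; fully hooked it reads about 0.012. A sideways push of about 2 N towards -y on the hooked handle fires it
- bangles: bystander: a stack of green glass bangles, 74 mm across, 44 mm high; origin at the centre of its underside
- hairbrush: bystander: a black plastic hairbrush, 225 mm long along its x, 58 mm wide, 31 mm high, lying bristles down; origin under the neck, on the underside
- tin: bystander: a round aluminium hairpin tin with screw-top lid, 85 mm across, 46 mm high; origin at the centre of its underside
Mind the look-alikes: they are no part of the job. What is shaped like the part that bears skittle1_c but blue is not meant.

How it is judged:
On the way, in this order (a step that is already met when the one before it is completed fails the run):
1. the board lies flush on the base, over both pins (horizontal distance between board_grip and base_seat below 0.005 m and z of board_grip in the frame of base between 0.035 and 0.041 m and angle between board_grip's own z axis and vertical below 0.04 rad), for 0.3 s.
2. every skittle that is there stands upright on the board, the board still flush (all of step 1 and z of skittle0_c in the frame of base between 0.064 and 0.074 m and angle between each of skittle0_c, skittle1_c, skittle2_c, skittle3_c's own z axis and vertical below 0.1 rad and x of skittle0_c in the frame of base between -0.095 and 0.095 m and y of skittle0_c in the frame of base between -0.095 and 0.095 m and z of skittle1_c in the frame of base between 0.064 and 0.074 m and x of skittle1_c in the frame of base between -0.095 and 0.095 m and y of skittle1_c in the frame of base between -0.095 and 0.095 m and z of skittle2_c in the frame of base between 0.064 and 0.074 m and x of skittle2_c in the frame of base between -0.095 and 0.095 m and y of skittle2_c in the frame of base between -0.095 and 0.095 m and z of skittle3_c in the frame of base between 0.064 and 0.074 m and x of skittle3_c in the frame of base between -0.095 and 0.095 m and y of skittle3_c in the frame of base between -0.095 and 0.095 m), for 0.3 s.
3. the handle is hooked behind the catch and the fingers have let go of it (value of joint striker between 0.058 and 0.072 m and value of joint bolt above 0.005 m and contact force between the fingers and launcher below 0.2 N), for 0.5 s.
At the end, for the whole second after the job is handed in: Board flush over both pins (centre within 5 mm, height 2 mm, 0.04 rad); every skittle present upright on it (0.1 rad); handle hooked (drawn 58-72 mm, shifted over 5 mm), untouched; puck flat on the lane, 35-103 mm ahead of the launcher's origin, within 12 mm of its middle line (all of step 2 and all of step 3 and x of puck_c in the frame of launcher between 0.035 and 0.103 m and y of puck_c in the frame of launcher between -0.012 and 0.012 m and z of puck_c in the frame of launcher between 0.021 and 0.029 m and (angle between puck_c's own z axis and vertical below 0.1 rad or angle between puck_c's own z axis and vertical above 3.04 rad)).
It fails at once if the launcher fires: the handle flies forward (faster than 0.5 m/s) without being caught by the catch (velocity of joint striker below -0.5 m/s and value of joint striker below 0.055 m).
It fails at once if the bangles are moved more than 3 cm (distance of bangles from where it was at the start of the episode above 0.03 m).
It fails at once if the hairbrush is moved more than 3 cm (distance of hairbrush from where it was at the start of the episode above 0.03 m).
It fails at once if the hairpin tin is moved more than 3 cm (distance of tin from where it was at the start of the episode above 0.03 m).
Of skittle0, skittle1, skittle2, skittle3 only 2 to 4 are there at a start; the rules pass over those that are not, and their reading is None.
At some moment in a run one of skittle0, skittle1, skittle2, skittle3, puck may be knocked a few centimetres aside while the robot is not near it.
It also fails if it takes over 210 s, if anything falls off the work surface, if the arm or the gripper's body presses on something with over 40 N, if the wrist force passes 120 N, or if a joint passes its speed limit or range.

## Robot

A 6-joint arm with a two-finger parallel gripper is mounted at the origin on the work surface. World frame = base frame: x ahead of the robot, y to its left, z up, the work surface at z = 0. Lengths are in m, angles in rad, forces in N, time in s.
With the tool pointing down it reaches from about 0.325 to 0.775 m from the base axis. Payload 5.5 kg.
Tool frame: the origin (TCP) lies between the finger pads; the fingertips stand 8 mm ahead of it and the grasp point (between the pads) lies 11 mm behind it (tcp_to_tips is the distance from the TCP to the fingertips, in m); z points along the fingers, y is the line along which they close (so a half turn about z gives the same grasp; the last joint's range is limited). The gripper opens to 88 mm and grips with 3 to 60 N. Pads are 20 mm wide; open, the fingers measure 115 mm over their backs; the gripper's body (75 mm by 178 mm) begins 61 mm behind the grasp point.
Start: joints at [-1.272, 0.091, 1.231, -0, 1.82, -0.057], TCP at [0.209, -0.562, 0.207] pointing down, gripper open.
Joint ranges: [-2.87, 2.87], [-0.86, 2.18], [0.17, 2.46], [-1.51, 4.65], [0.06, 2.69], [-2.65, 2.65]. Speed limits (rad/s): [2.57, 2.57, 3.01, 3.14, 3.14, 3.14].

## Interface

Orientations are given as a unit quaternion [w, x, y, z].
In Python, from bench import * gives the robot as it stands. Calls block until the motion is done:
- move_to(position, orientation): joint-space move of the TCP to a pose.
- move_l(position, speed=0.15, orientation=None): straight line of the TCP; orientation=None keeps the orientation; speed is the mean speed in m/s.
- movej(angles): joint-space move.
- gripper_open() and close(): open the fingers fully, or close them until they stop; the grip force is fixed at half the most.
- hold(seconds).
- inverse_kinematics(position, orientation): joint angles nearest the present ones, or None.
- state(): the state.
- get_image(name): name is "side" or "top"; returns a dict with "frame" (384x512x3 uint8, blue, green, red), "depth" (384x512 float32, m along the optical axis (not along the pixel's ray), 0 where there is no reading), "camera_matrix" (3x3 intrinsics, pixels), "k1" (the pictures are not rectified: a ray, as slopes to the right and down, at radius r is drawn at 1 + k1 r^2 times it, then the intrinsics apply), "view" (4x4, takes a point from world to camera coordinates). Camera axes: x right, y up, looking along -z (the intrinsics and any distortion apply to the point x, -y, -z); pixel columns grow to the right and rows downward; lengths in m; the calibration is good to about 2 mm. A picture is of the moment at which its call begins.
A pose or a line that the arm cannot do raises IKError and nothing moves.
- job_done(): hands the job in; it is judged then, once.
The state is a dict: "time": time; "joint_pos": joint angles; "dq": joint speeds; "joint_torque": joint torques, N m; "ee_pos": TCP position; "ee_rot": TCP orientation; "ft_force": force on the tool from outside, world axes, zero at the start; "moment": the same for the moment, N m; "finger_gap": finger opening in m; "finger_force": force on a finger pad.
Only numpy, scipy, OpenCV 4.12 (cv2) and the standard library are available. Lean on these libraries where they do the work, as an engineer would, in place of code of your own. Each camera call takes 0.05 s, during which the arm holds its last target. There are 200 camera calls.

## Working session

There is one attempt and no reset: what is moved stays moved. The work goes in short steps, each a Python script; the robot and the scene stay as the last script left them, time stands still between calls to the robot, and variables do not carry over. Pictures are saved under pics/ and viewed, at most 14 in all, crops included, and the job is handed in when it is done.

```bash
mkdir -p pics; ls; cat > h.py <<'E'
from bench import *
import numpy as np, cv2
def snap(n):
    return get_image(n)
def ray(im,u,v):
    K=np.array(im["camera_matrix"]); d=np.array([(u-K[0,2])/K[0,0],(v-K[1,2])/K[1,1]]); s=d.copy()
    for _ in range(30): s=d/(1+im["k1"]*(s@s))
    V=np.linalg.inv(np.array(im["view"])); 
    return V[:3,3], V[:3,:3]@np.array([s[0],-s[1],-1.])
def onplane(im,u,v,z):
    o,r=ray(im,u,v); return o+r*(z-o[2])/r[2]
def bydepth(im,u,v):
    o,r=ray(im,u,v); return o+r*im["depth"][int(round(v)),int(round(u))]
def cloud(im):
    K=np.array(im["camera_matrix"]); h,w=im["depth"].shape
    uu,vv=np.meshgrid(np.arange(w),np.arange(h)); d=np.stack([(uu-K[0,2])/K[0,0],(vv-K[1,2])/K[1,1]],-1); s=d.copy()
    for _ in range(30): s=d/(1+im["k1"]*(s**2).sum(-1,keepdims=True))
    V=np.linalg.inv(np.array(im["view"])); r=np.stack([s[...,0],-s[...,1],-np.ones((h,w))],-1)@V[:3,:3].T
    return V[:3,3]+r*im["depth"][...,None]
def proj(im,p):
    V=np.array(im["view"]);K=np.array(im["camera_matrix"]); c=V@np.r_[p,1]; s=np.array([c[0],-c[1]])/-c[2]; s=s*(1+im["k1"]*(s@s))
    return K[0,0]*s[0]+K[0,2],K[1,1]*s[1]+K[1,2]
def down(yaw): # tool z down, tool y axis closing direction at world angle yaw
    c=yaw-np.pi/2   # x axis at... R=[x,y,z], z=-Z, y=(cos yaw, sin yaw,0), x=y x z
    y=np.array([np.cos(yaw),np.sin(yaw),0]);z=np.array([0,0,-1.]);x=np.cross(y,z)
    from scipy.spatial.transform import Rotation as Ro
    q=Ro.from_matrix(np.stack([x,y,z],1)).as_quat(); return [q[3],q[0],q[1],q[2]]
E
python3 - <<'E'
from h import *
for n in("side","top"):
    im=snap(n); cv2.imwrite(f"pics/{n}0.png",cv2.resize(im["frame"],None,fx=1.5,fy=1.5)); print(n,np.round(np.linalg.inv(im["view"]),3).tolist(),np.round(im["camera_matrix"],1).tolist(),im["k1"],(im["depth"]>0).mean())
print(state())
E
```

```text
pics
side [[0.998, 0.041, -0.049, 0.431], [-0.064, 0.628, -0.775, -0.758], [-0.001, 0.777, 0.63, 0.746], [0.0, 0.0, 0.0, 1.0]] [[378.1, 0.0, 261.5], [0.0, 378.1, 191.5], [0.0, 0.0, 1.0]] 0.0008492937169228094 0.9962666829427084
top [[-0.0, 0.998, -0.067, 0.417], [-1.0, -0.001, -0.009, 0.035], [-0.009, 0.067, 0.998, 1.201], [0.0, 0.0, 0.0, 1.0]] [[431.8, 0.0, 251.6], [0.0, 431.8, 189.0], [0.0, 0.0, 1.0]] -0.03220118476113112 0.9960428873697916
{'time': 0.1, 'joint_pos': array([-1.27170219e+00,  9.17692393e-02,  1.23174845e+00, -8.34483647e-06,
        1.81981004e+00, -5.67031597e-02]), 'dq': array([ 1.69498514e-03, -1.60401036e-03, -2.01350340e-03,  8.71306955e-04,
       -4.60836060e-06,  5.54625480e-05]), 'joint_torque': array([ 9.08036836e-04, -4.47857738e+01, -4.07570386e+01,  6.98637567e-02,
        2.84788798e-02, -1.21879748e-04]), 'ee_pos': array([ 0.20890943, -0.56214144,  0.20553817]), 'ee_rot': array([-8.60684773e-04,  9.84217536e-01,  1.76960701e-01, -1.08899350e-04]), 'ft_force': array([ 0.33351642, -0.22401919,  0.67858869]), 'moment': array([ 0.02001634, -0.02431297, -0.04613219]), 'finger_force': 0.0, 'finger_gap': 0.08792778696244327}
```

View pics/top0.png

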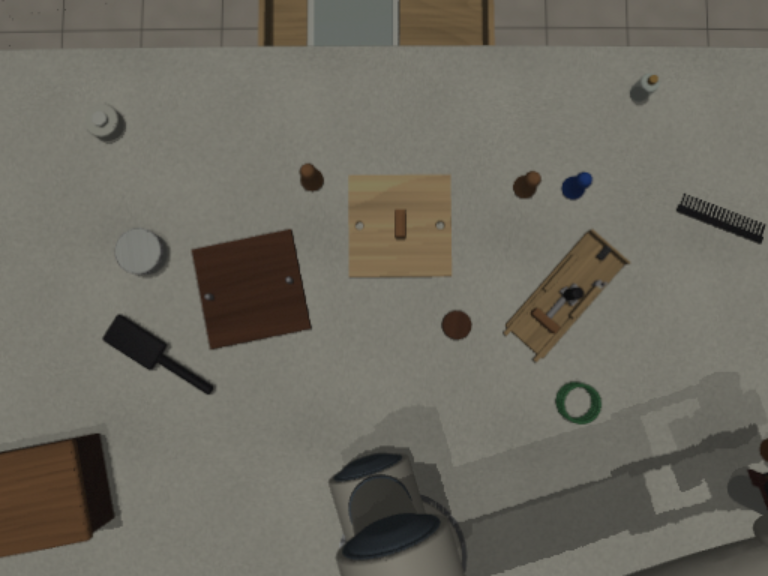

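View pics/side0.png

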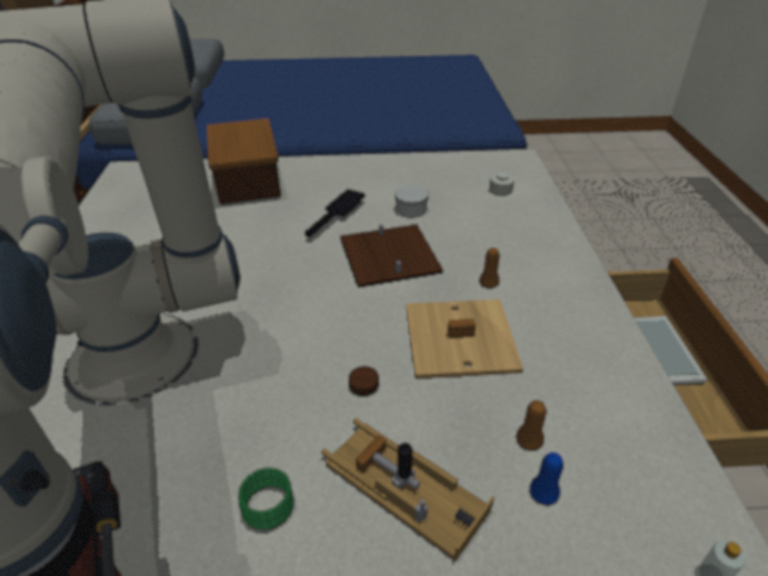

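Top view (768×576 scale): the base is at (252,288) with pins at (208,296) and (289,280), and the board at (400,226). The two brown skittles have feet at (313,182) and (525,187), and the blue decoy is at (575,187). The puck is at (457,325), the launcher at (566,295) with its handle at (572,294), and the bangles, brush and tin lie outside. The side view agrees. Next I measure from both views.

```bash
cat > m.py <<'E'
from h import *
from scipy import ndimage as ni
def blobs(m,amin=8):
    n,l,s,c=cv2.connectedComponentsWithStats(m.astype(np.uint8)); return [(l==i,s[i,4],c[i]) for i in range(1,n) if s[i,4]>=amin]
ims={n:snap(n) for n in("top","side")}
for n,im in ims.items():
    P=cloud(im); im["P"]=P; hsv=cv2.cvtColor(im["frame"],cv2.COLOR_BGR2HSV); im["hsv"]=hsv
    z=P[...,2]
    ws=(P[...,0]>.2)&(P[...,0]<.85)&(np.abs(P[...,1])<.75)
    print(n,"table z",np.median(z[ws]))
    for nm,lo,hi in(("low .006-.02",.006,.02),("mid .02-.055",.02,.055),("high",.055,.12)):
        for b,a,c in blobs(ws&(z>lo)&(z<hi),12):
            p=P[b]; print(n,nm,a,"px",np.round(c,1),"xyz med",np.round(np.median(p,0),4),"zmax",round(np.percentile(p[:,2],95),4),"hsv",np.median(hsv[b],0).astype(int))
E
python3 m.py
```

```text
top table z 0.0006800355010811998
top low .006-.02 14 px [425.8  65.8] xyz med [ 0.8442 -0.4448  0.0133] zmax 0.0192 hsv [47 13 58]
top low .006-.02 53 px [76.7 86.3] xyz med [0.7848 0.538  0.013 ] zmax 0.0199 hsv [30 20 50]
top low .006-.02 56 px [208.7 122.5] xyz med [0.6801 0.1607 0.0146] zmax 0.0192 hsv [ 15 107  46]
top low .006-.02 4463 px [265.9 150.5] xyz med [0.6026 0.0062 0.012 ] zmax 0.0159 hsv [ 18  96 126]
top low .006-.02 59 px [347.5 126.8] xyz med [ 0.6662 -0.2171  0.0139] zmax 0.0193 hsv [ 14 125  48]
top low .006-.02 58 px [379.9 127.7] xyz med [ 0.6637 -0.3075  0.0134] zmax 0.0189 hsv [111 172  54]
top low .006-.02 4565 px [166.5 192.4] xyz med [0.4884 0.2815 0.0122] zmax 0.0161 hsv [ 11 132  53]
top low .006-.02 1991 px [375.9 195.7] xyz med [ 0.4825 -0.2958  0.0139] zmax 0.0185 hsv [ 18 104 101]
top low .006-.02 44 px [107.4 171.5] xyz med [0.543  0.4449 0.0126] zmax 0.019 hsv [30 14 50]
top low .006-.02 15 px [303.7 208.7] xyz med [ 0.4414 -0.0971  0.0192] zmax 0.0197 hsv [ 11 132  56]
top low .006-.02 22 px [ 65.5 292.4] xyz med [0.2124 0.5563 0.0121] zmax 0.01
[... 5662 characters left out ...]
   0.0329] zmax 0.0363 hsv [ 19 116  82]
side mid .02-.055 147 px [474.3 376. ] xyz med [ 0.8448 -0.4546  0.0377] zmax 0.0524 hsv [73 16 89]
side high 176 px [181.2 105.9] xyz med [0.2114 0.5568 0.1073] zmax 0.1181 hsv [ 14 145  69]
side high 100 px [327.8 170.6] xyz med [0.6904 0.1582 0.074 ] zmax 0.0857 hsv [ 15 143  71]
side high 192 px [357.  274.9] xyz med [ 0.6751 -0.2381  0.076 ] zmax 0.0864 hsv [ 15 151  73]
side high 178 px [269.4 304.1] xyz med [ 0.4753 -0.3062  0.0862] zmax 0.0952 hsv [90 41 23]
side high 234 px [367.6 310. ] xyz med [ 0.6734 -0.3283  0.076 ] zmax 0.0871 hsv [110 209  87]
side high 64 px [478.7 370.2] xyz med [ 0.8469 -0.4531  0.0582] zmax 0.0605 hsv [ 75  17 128]
```

```bash
cat > m2.py <<'E'
from m import *
def rect(im,m,z):
    m=cv2.morphologyEx(m.astype(np.uint8),cv2.MORPH_OPEN,np.ones((3,3)))
    c=max(cv2.findContours(m,cv2.RETR_EXTERNAL,cv2.CHAIN_APPROX_NONE)[0],key=cv2.contourArea)[:,0]
    p=np.array([onplane(im,u,v,z)[:2] for u,v in c]); r=cv2.minAreaRect((p*1000).astype(np.float32)); return np.round(r[0],1),np.round(r[1],1),round(r[2],1)
print("=====")
for n,im in ims.items():
    P=im["P"];z=P[...,2];hsv=im["hsv"]
    def box(x,y,h): return (abs(P[...,0]-x)<h)&(abs(P[...,1]-y)<h)
    def col(m,hh,vv): return m&(abs(hsv[...,0].astype(int)-hh)<5)
    V=hsv[...,2].astype(int);S=hsv[...,1].astype(int)
    print(n,"board",rect(im,box(.603,.005,.13)&(z>.006)&(z<.02),.012))
    print(n,"block",rect(im,box(.603,.005,.05)&(z>.036),.042))
    print(n,"base",rect(im,box(.488,.28,.14)&(z>.005)&(z<.02),.012))
    for b,a,c in blobs(box(.488,.28,.12)&(S<60)&(z>.005),5): 
        vs,us=np.nonzero(b); k=vs<np.median(vs)+.1
        print(n,"pin?",a,c,"at .036",np.round(onplane(im,*c,.036 if n=="top" else .024),4),"zmed",np.median(z[b]))
    for b,a,c in blobs(box(.603,.005,.09)&((S<60)),5): print(n,"hole?",a,c,np.round(onplane(im,*c,.012),4))
    for nm,x,y,zt in(("sk0",.685,.163,.085),("sk1",.67,-.23,.085)):
        m=box(x,y,.035)&(z>.072); c=ni.center_of_mass(m); print(n,nm,"top",np.round(onplane(im,c[1],c[0],.084),4))
        m=box(x,y,.035)&(z>.03)&(z<.07)
        p=P[m]; print("   stem",np.round(p.mean(0),4))
    m=box(.422,-.1,.04)&(z>.018); c=ni.center_of_mass(m); print(n,"puck",np.round(onplane(im,c[1],c[0],.022),4),z[m].max())
    m=box(.475,-.3,.03)&(z>.088); c=ni.center_of_mass(m); print(n,"handle",np.round(onplane(im,c[1],c[0],.095),4),np.percentile(z[m],90))
    m=box(.48,-.3,.14)&(z>.007)&(z<.03); print(n,"launcher",rect(im,m,.016))
    cv2.imwrite(f"pics/l_{n}.png",cv2.resize(im["frame"][140:260,320:440] if n=="top" else im["frame"][270:384,205:345],None,fx=5,fy=5,interpolation=cv2.INTER_CUBIC))
E
python3 m2.py | sed '1,/=====/d'
```

```text
top board (array([604.4,   6. ]), array([189.8, 187.8]), 90.0)
top block (array([604.6,   5.4]), array([19. , 46.5]), 89.9)
top base (array([488.3, 281.8]), array([187.5, 191.2]), 11.8)
top pin? 8 [127.625 170.5  ] at .036 [0.5459 0.3838 0.036 ] zmed 0.01158466455563889
top pin? 19 [130.47368421 185.        ] at .036 [0.5062 0.3753 0.036 ] zmed 0.012102095080918307
top pin? 21 [192.04761905 186.19047619] at .036 [0.5028 0.2072 0.036 ] zmed 0.033863575541989155
top pin? 22 [138.77272727 197.59090909] at .036 [0.4719 0.3519 0.036 ] zmed 0.029681258462166626
top pin? 6 [136.83333333 219.16666667] at .036 [0.4135 0.3562 0.036 ] zmed 0.01210244986310216
top hole? 20 [239.25 150.25] [0.6046 0.0804 0.012 ]
top hole? 21 [293. 150.] [ 0.6051 -0.0689  0.012 ]
top sk0 top [0.6893 0.1687 0.084 ]
   stem [0.6807 0.1658 0.0492]
top sk1 top [ 0.6751 -0.2259  0.084 ]
   stem [ 0.6693 -0.2208  0.0493]
top puck [ 0.422  -0.0972  0.022 ] 0.028647094018282138
top handle [ 0.4757 -0.2967  0.095 ] 0.0978100887388285
top launcher (array([ 474. , -293.9]), array([ 92.9, 247.7]), 47.6)
side board (array([6.0
[... 670 characters left out ...]
4 ] zmed 0.009555007498172396
side pin? 6 [283.5 159.5] at .036 [0.5727 0.2989 0.024 ] zmed 0.009247550803960058
side pin? 6 [287.5 166.5] at .036 [0.5814 0.2573 0.024 ] zmed 0.010198883185493335
side pin? 6 [291.5 173.5] at .036 [0.5897 0.2176 0.024 ] zmed 0.009791553210604098
side pin? 29 [265.37931034 177.        ] at .036 [0.5043 0.2044 0.024 ] zmed 0.023514392356429492
side sk0 top [0.69   0.1558 0.084 ]
   stem [0.69   0.157  0.0507]
side sk1 top [ 0.6758 -0.238   0.084 ]
   stem [ 0.6745 -0.2406  0.0505]
side puck [ 0.4227 -0.1028  0.022 ] 0.023418892220032683
side handle [ 0.4756 -0.3026  0.095 ] 0.09520801209881251
side launcher (array([ 470.4, -299.5]), array([ 93.4, 249.8]), 48.3)
```

View pics/l_top.png

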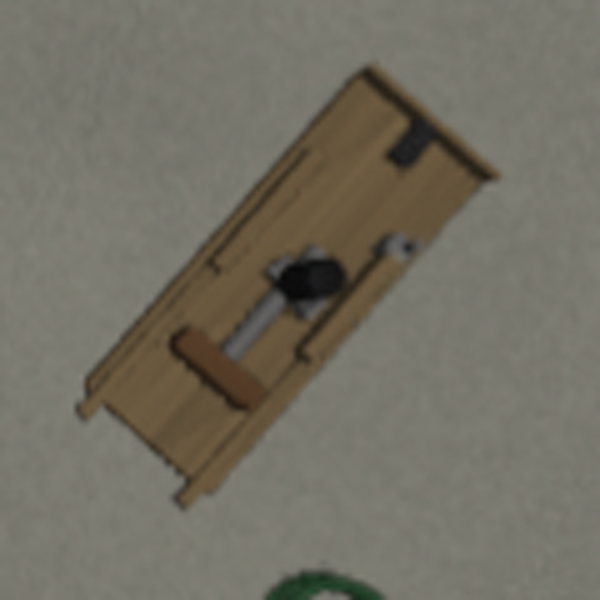

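View pics/l_side.png

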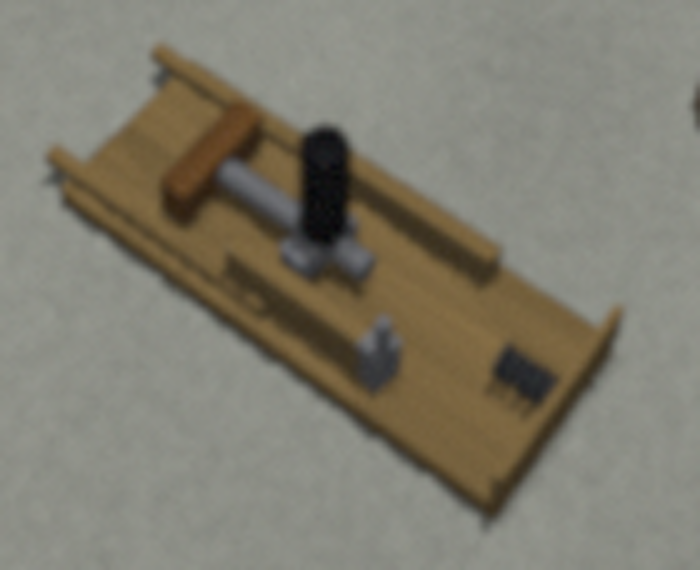

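Top crop: striker at (215,370), handle at (310,278), catch at (400,247) on the +y side, as described. Heights and sizes match the text. The side camera's y is about 3 mm lower than the top camera's, so I'll use relative measurements. Next I grip the board and hold it above the pins.

```bash
cat >> h.py <<'E'
def best(p,yaw):
    q0=np.array(state()["joint_pos"]); c=[]
    for y in (yaw,yaw+np.pi):
        q=inverse_kinematics(list(p),down(y))
        if q is not None: c.append((np.abs(np.array(q)-q0).max(),y))
    return down(min(c)[1])
def over(p,yaw): # come in high, tool down
    o=best(p,yaw); move_to(list(p),o); return o
def st(t=""):
    s=state(); print(t,"t",round(s["time"],1),"pos",np.round(s["ee_pos"],4),"F",np.round(s["ft_force"],2),"gap",round(s["finger_gap"],4),"ff",round(s["finger_force"],1))
    return s
E
cat > b1.py <<'E'
from m2 import rect,ims,np
from h import *
E
python3 - <<'E'
from h import *
s=st()
move_l([.209,-.562,.30])
over([.605,.004,.25],np.pi/2)
move_l([.605,.004,.05]); st("above")
move_l([.605,.004,.0235],speed=.05); st("down")
close(); st("closed"); hold(.3)
move_l([.605,.004,.16]); st("lift")
yb=np.radians(11.9)
im=snap("top")
# offset of board vs camera: gripped centre y unknown to camera -> measure in hand
over([.488,.280,.16],np.pi/2+yb); st("over base")
move_l([.488,.280,.075],speed=.1); hold(.3); st("hold")
for n in("top","side"):
    im=snap(n); cv2.imwrite(f"pics/hb_{n}.png",im["frame"])
    np.savez(f"hb_{n}.npz",**im)
E
```

```text
t 0.3 pos [ 0.209  -0.5623  0.2061] F [ 0.1  -0.33 -0.46] gap 0.0876 ff 0.0
above t 5.0 pos [0.6057 0.004  0.0513] F [ 0.56  0.09 -0.59] gap 0.0878 ff 0.0
down t 5.7 pos [0.605  0.004  0.0234] F [-0.49 -0.28  0.28] gap 0.0875 ff 0.0
closed t 6.8 pos [0.605  0.0041 0.0235] F [-0.21  0.35  0.03] gap 0.0193 ff 30.0
lift t 8.1 pos [0.6044 0.004  0.1583] F [-0.22  1.15 -4.29] gap 0.019 ff 30.0
over base t 9.3 pos [0.4886 0.2791 0.1599] F [-0.3  -0.07 -2.67] gap 0.019 ff 30.0
hold t 10.6 pos [0.4882 0.2801 0.0755] F [-0.4   0.89 -4.23] gap 0.0193 ff 30.0
```

```bash
python3 - <<'E'
from h import *
ra=None
def rect(im,m,z):
    m=cv2.morphologyEx(m.astype(np.uint8),cv2.MORPH_OPEN,np.ones((3,3)))
    c=max(cv2.findContours(m,cv2.RETR_EXTERNAL,cv2.CHAIN_APPROX_NONE)[0],key=cv2.contourArea)[:,0]
    p=np.array([onplane(im,u,v,z)[:2] for u,v in c]); r=cv2.minAreaRect((p*1000).astype(np.float32)); return np.round(r[0],1),np.round(r[1],1),round(r[2],1)
for n in("top","side"):
    im=dict(np.load(f"hb_{n}.npz")); P=cloud(im); z=P[...,2]; hsv=cv2.cvtColor(im["frame"],cv2.COLOR_BGR2HSV)
    bx=(abs(P[...,0]-.488)<.14)&(abs(P[...,1]-.28)<.14)
    m=bx&(z>.056)&(z<.07)&(abs(hsv[...,0].astype(int)-18)<5)
    print(n,np.median(z[m]),rect(im,m,.064),m.sum())
    mm=bx&(z>.045)&(z<.062)&(hsv[...,1]<60); 
    k=cv2.connectedComponentsWithStats(mm.astype(np.uint8))
    for i in range(1,k[0]):
        if k[2][i,4]>4: print("  hole?",k[2][i,4],k[3][i],np.round(onplane(im,*k[3][i],.064),4))
cv2.imwrite("pics/hb.png",np.hstack([cv2.resize(cv2.imread("pics/hb_top.png")[120:270,80:250],(400,353)),cv2.resize(cv2.imread("pics/hb_side.png")[90:230,180:340],(400,353))]))
E
```

```text
top 0.0642024511117808 (array([498.8, 237.6]), array([187.9, 102.2]), 12.1) 2566
side 0.06179549754158509 (array([490. , 271.2]), array([191.4, 197.9]), 12.0) 1761
  hole? 8 [294.75 167.75] [0.5948 0.1929 0.064 ]
```

View pics/hb.png

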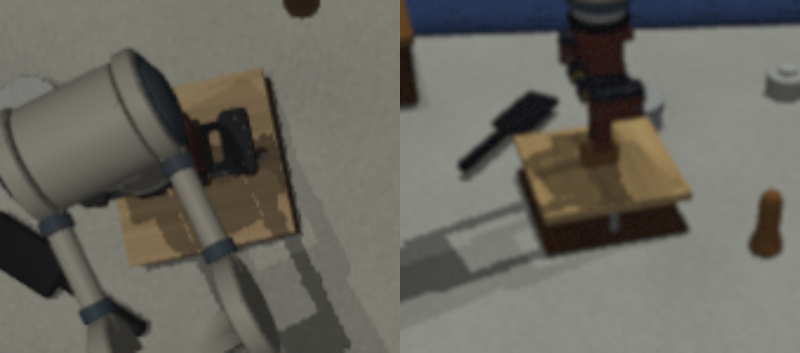

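Top crop: the arm hides the left half of the board; the right edge is visible. Side crop: the board hovers parallel to the base, with a pin visible under it. Both views give about +1.1 mm error along the base x, so I correct that and lower with force checks.

```bash
python3 - <<'E'
from h import *
x,y=.4868,.2802
move_l([x,y,.062],speed=.06)
for z in np.arange(.058,.0345,-.003):
    move_l([x,y,float(z)],speed=.03); s=st(f"{z:.3f}")
    if s["ft_force"][2]>12 or np.hypot(*s["ft_force"][:2])>12: print("CONTACT"); break
E
```

```text
0.058 t 11.4 pos [0.4867 0.2801 0.0578] F [-0.47  0.17 -4.06] gap 0.019 ff 30.0
0.055 t 11.6 pos [0.4867 0.2801 0.0547] F [ 0.2  -0.71 -3.46] gap 0.0193 ff 30.0
0.052 t 11.9 pos [0.4866 0.2801 0.0517] F [ 0.19 -0.62 -3.85] gap 0.019 ff 30.0
0.049 t 12.1 pos [0.4866 0.2801 0.0487] F [-0.74  1.25 -3.19] gap 0.0191 ff 30.0
0.046 t 12.4 pos [0.4866 0.2801 0.0457] F [ 0.03  0.23 -3.11] gap 0.0192 ff 30.0
0.043 t 12.6 pos [0.4866 0.2801 0.0427] F [-0.71  0.41 -3.44] gap 0.019 ff 30.0
0.040 t 12.9 pos [0.4866 0.2801 0.0397] F [ 0.14  0.75 -4.64] gap 0.0195 ff 30.0
0.037 t 13.1 pos [0.4866 0.2801 0.0367] F [ 0.64 -0.75 -3.84] gap 0.0193 ff 30.0
```

```bash
cat > look.py <<'E'
from h import *
def blobs(m,amin):
    k=cv2.connectedComponentsWithStats(m.astype(np.uint8)); return [k[1]==i for i in range(1,k[0]) if k[2][i,4]>=amin]
def look(save=None):
    for n in("top","side"):
        im=snap(n); P=cloud(im); z=P[...,2]; hsv=cv2.cvtColor(im["frame"],cv2.COLOR_BGR2HSV).astype(int)
        if save: cv2.imwrite(f"pics/{save}_{n}.png",cv2.resize(im["frame"],None,fx=1.5,fy=1.5))
        ws=(P[...,0]>.2)&(P[...,0]<.88)&(abs(P[...,1])<.75)
        for b in blobs(ws&(z>.07)&(z<.135)&(hsv[...,0]<22)&(hsv[...,1]>90),20):
            zt=np.percentile(z[b],97); m=b&(z>zt-.014); v,u=np.nonzero(m)
            print(n,"skittle? zt",round(zt,3),np.round(onplane(im,u.mean(),v.mean(),zt-.004),4),m.sum(), "w",np.round(np.ptp(P[b][:,:2],axis=0),3))
        for b in blobs(ws&(z>.016)&(z<.045)&(hsv[...,0]<17)&(hsv[...,1]>110)&(hsv[...,2]<85),60):
            v,u=np.nonzero(b); print(n,"puck?",np.round(onplane(im,u.mean(),v.mean(),.022),4),len(u),"z",np.round(np.percentile(z[b],90),4))
        m=ws&(abs(P[...,0]-.487)<.03)&(abs(P[...,1]-.28)<.03)&(z>.046)&(z<.065); v,u=np.nonzero(m)
        if len(u): print(n,"block",np.round(onplane(im,u.mean(),v.mean(),.054),4),"z",np.median(z[m]),len(u))
        m=(abs(P[...,0]-.487)<.09)&(abs(P[...,1]-.28)<.09)&(z>.005)&(z<.04); print(n,"board z",np.median(z[m]))
    return
E
python3 - <<'E'
from look import *
x,y=.4868,.2802
move_l([x,y,.0353],speed=.02); hold(.2); st("flush")
gripper_open(); st("open")
move_l([x,y,.2],speed=.2)
o=over([.45,.08,.25],np.pi/2)
look("a1"); st()
E
```

```text
flush t 13.6 pos [0.487  0.2803 0.0355] F [ 0.95 -0.14 -3.18] gap 0.019 ff 30.0
open t 14.7 pos [0.4868 0.2802 0.0353] F [-0.58  0.24  0.59] gap 0.0883 ff 0.0
top skittle? zt 0.08 [ 0.8589 -0.446   0.0755] 28 w [0.013 0.013]
top skittle? zt 0.09 [0.6894 0.1687 0.086 ] 77 w [0.028 0.026]
top skittle? zt 0.09 [ 0.6755 -0.2252  0.0864] 74 w [0.028 0.022]
top skittle? zt 0.124 [0.2105 0.5995 0.1198] 389 w [0.027 0.145]
top puck? [0.6828 0.1645 0.022 ] 67 z 0.0395
top puck? [ 0.6722 -0.2209  0.022 ] 73 z 0.0401
top puck? [ 0.429  -0.2579  0.022 ] 129 z 0.0421
top puck? [ 0.4213 -0.097   0.022 ] 265 z 0.0247
top block [0.4879 0.2813 0.054 ] z 0.05401916599889056 134
top board z 0.0243141653443133
side skittle? zt 0.119 [0.2108 0.5832 0.1151] 90 w [0.026 0.14 ]
side skittle? zt 0.086 [0.6904 0.1571 0.0822] 36 w [0.018 0.016]
side skittle? zt 0.087 [ 0.6758 -0.2378  0.0835] 95 w [0.023 0.024]
side skittle? zt 0.077 [ 0.8603 -0.452   0.0726] 60 w [0.014 0.014]
side puck? [0.6926 0.1632 0.022 ] 67 z 0.0407
side puck? [ 0.4227 -0.107   0.022 ] 214 z 0.022
side puck? [ 0.6758 -0.2378  0.022 ] 129 z 0.0407
side block [0.4881 0.2708 0.054 ] z 0.05144839054699413 67
side board z 0.021974946065470014
 t 16.6 pos [0.45   0.0811 0.2489] F [-0.53  1.04 -0.37] gap 0.0879 ff 0.0
```

View pics/a1_side.png

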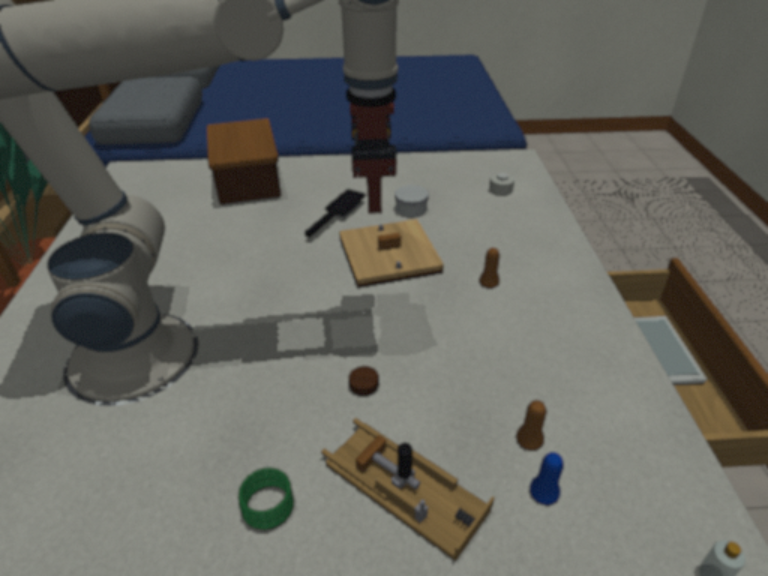

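Side view: the board is flush with both pins through, and only two brown skittles are present (490,268 and 532,425), with the blue decoy at (547,478). Next I place both skittles.

```bash
cat > sk.py <<'E'
from look import *
B=np.array([.4868,.2802]); yb=np.radians(11.9)
ux=np.array([np.cos(yb),np.sin(yb)]); uy=np.array([-ux[1],ux[0]])
def pick(p,yaw,zg=.034):
    over([*p,.2],yaw); move_l([*p,.12],speed=.25); move_l([*p,zg],speed=.08); close(); s=st("grasp")
    move_l([*p,.2],speed=.25); return s
def place(l,yaw,z):
    t=B+l[0]*ux+l[1]*uy
    over([*t,.2],yaw); move_l([*t,z+.03],speed=.25); move_l([*t,z],speed=.04); st("set"); gripper_open()
    move_l([*t,.22],speed=.2)
E
python3 - <<'E'
from sk import *
s=pick([.6883,.166],np.pi/2)
if .025<s["finger_gap"]<.035:
    place([.04,.04],yb,.0588)
    over([.5,-.05,.28],np.pi/2); look(); st()
E
```

```text
grasp t 20.3 pos [0.6883 0.166  0.0339] F [-0.23  0.26  0.74] gap 0.0297 ff 30.0
set t 24.1 pos [0.5178 0.3276 0.0589] F [-0.16  1.11 -1.11] gap 0.0298 ff 30.0
top skittle? zt 0.078 [ 0.8598 -0.4477  0.0736] 24 w [0.015 0.012]
top skittle? zt 0.091 [ 0.6759 -0.2247  0.0869] 74 w [0.026 0.023]
top skittle? zt 0.114 [0.518  0.3242 0.1096] 89 w [0.028 0.029]
top skittle? zt 0.124 [0.2106 0.5994 0.1197] 389 w [0.027 0.147]
top puck? [ 0.4263 -0.2602  0.022 ] 106 z 0.0425
top puck? [ 0.422 -0.097  0.022] 243 z 0.0248
top block [0.4883 0.2817 0.054 ] z 0.053552014838230355 140
top board z 0.024218617546705512
side skittle? zt 0.119 [0.2105 0.5858 0.1152] 84 w [0.027 0.134]
side skittle? zt 0.107 [0.5162 0.3087 0.1026] 23 w [0.017 0.018]
side skittle? zt 0.089 [ 0.6753 -0.2383  0.0855] 87 w [0.024 0.023]
side skittle? zt 0.077 [ 0.8604 -0.4518  0.0725] 60 w [0.016 0.015]
side puck? [0.499  0.3002 0.022 ] 78 z 0.0423
side puck? [ 0.4227 -0.1056  0.022 ] 187 z 0.0215
side puck? [ 0.6755 -0.2374  0.022 ] 119 z 0.0395
side block [0.4901 0.2731 0.054 ] z 0.050925180757839805 73
side board z 0.021980482718112482
 t 27.6 pos [ 0.5002 -0.0492  0.2795] F [-1.32  0.7   1.12] gap 0.0879 ff 0.0
```

```bash
python3 - <<'E'
from sk import *
s=pick([.6745,-.226],0.)
if .025<s["finger_gap"]<.035:
    place([-.04,-.04],yb,.0588)
    over([.45,.02,.3],np.pi/2); look("a2"); st()
    im=snap("top"); side=snap("side")
    a=cv2.imread("pics/a2_top.png")[200:400,150:350]; b=cv2.imread("pics/a2_side.png")[180:330,300:500]
    cv2.imwrite("pics/a2.png",np.hstack([cv2.resize(a,(400,400)),cv2.resize(b,(400,400))]))
    # launcher: cheek/slab edges, catch pin, handle
    for n,im in(("top",im),("side",side)):
        P=cloud(im); z=P[...,2]; hsv=cv2.cvtColor(im["frame"],cv2.COLOR_BGR2HSV).astype(int)
        bx=(abs(P[...,0]-.48)<.13)&(abs(P[...,1]+.3)<.13)
        m=bx&(z>.088)&(z<.11); v,u=np.nonzero(m); print(n,"handle top",np.round(onplane(im,u.mean(),v.mean(),.094),4),len(u))
        m=bx&(z>.045)&(z<.066)&(P[...,1]<-.33); v,u=np.nonzero(m); print(n,"pin",len(u), u.mean() if len(u) else 0,np.round(onplane(im,u.mean(),v.mean(),.053),4) if len(u) else 0)
        m=bx&(z>.007)&(z<.05); p=P[m][:,:2]
        c=p.mean(0);w=np.linalg.svd(p-c,full_matrices=False)[2][0]; print(n,"pca angle",np.degrees(np.arctan2(w[1],w[0]))%180)
        # striker: red-brown
        m=bx&(hsv[...,0]<16)&(hsv[...,1]>100)&(z>.028)&(z<.05); r=cv2.minAreaRect((P[m][:,:2]*1000).astype(np.float32)); print(n,"striker",m.sum(),np.round(P[m].mean(0),4),r)
E
```

```text
grasp t 31.7 pos [ 0.6745 -0.226   0.0339] F [0.48 0.08 0.94] gap 0.0295 ff 30.0
set t 35.9 pos [0.456  0.2329 0.0589] F [-0.32  0.07 -0.62] gap 0.0296 ff 30.0
top skittle? zt 0.078 [ 0.8601 -0.4474  0.0738] 25 w [0.015 0.016]
top skittle? zt 0.115 [0.5175 0.3237 0.1112] 79 w [0.028 0.029]
top skittle? zt 0.114 [0.4575 0.2303 0.1096] 77 w [0.026 0.028]
top skittle? zt 0.124 [0.2107 0.5988 0.1201] 387 w [0.027 0.143]
top puck? [ 0.4284 -0.2582  0.022 ] 126 z 0.0421
top block [0.4879 0.2813 0.054 ] z 0.05411757333858014 137
top board z 0.02432191826509822
side skittle? zt 0.12 [0.2108 0.5846 0.1157] 81 w [0.026 0.13 ]
side skittle? zt 0.109 [0.5202 0.3123 0.105 ] 39 w [0.02 0.02]
side skittle? zt 0.108 [0.4584 0.2175 0.1044] 52 w [0.028 0.02 ]
side skittle? zt 0.076 [ 0.8604 -0.452   0.0723] 61 w [0.014 0.015]
side puck? [ 0.422  -0.1067  0.022 ] 218 z 0.0218
side puck? [ 0.4271 -0.264   0.022 ] 76 z 0.0376
side block [0.4959 0.2743 0.054 ] z 0.05058618523489977 57
side board z 0.02206393595123818
 t 39.2 pos [0.4499 0.0206 0.2992] F [-0.35  0.24 -0.19] gap 0.0877 ff 0.0
top handle top [ 0.4756 -0.2971  0.094 ] 50
top pin 6 402.8333333333333 [ 0.4932 -0.3575  0.053 ]
top pca angle 137.76085507268078
top striker 120 [ 0.4293 -0.2545  0.0391] ((430.3453063964844, -255.09219360351562), (55.61948013305664, 15.117321014404297), 48.31025695800781)
side handle top [ 0.4758 -0.3018  0.094 ] 85
side pin 18 281.1111111111111 [ 0.4946 -0.3592  0.053 ]
side pca angle 139.47281226094648
side striker 125 [ 0.4299 -0.262   0.0373] ((430.0138244628906, -260.2364196777344), (52.929718017578125, 14.552711486816406), 47.74454116821289)
```

View pics/a2.png

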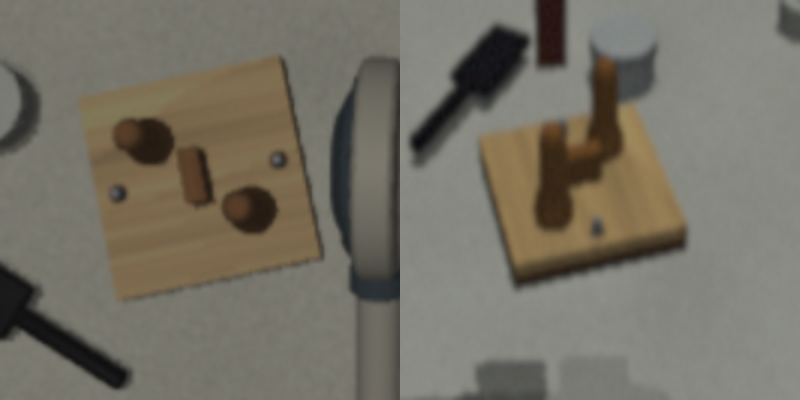

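Both crops show the two skittles upright on the flush board with both pins clear. Now the launcher: grip the handle along its x axis and draw, shift and ease with force checks.

```bash
cat > L.py <<'E'
from look import *
a=np.radians(138.); Lx=np.array([np.cos(a),np.sin(a)]); Ly=np.array([-Lx[1],Lx[0]])
H=np.array([.4747,-.2986])
def at(d,s): return H-d*Lx+s*Ly
def stl(t):
    s=state(); f=s["ft_force"][:2]; p=s["ee_pos"][:2]-H; print(t,"t",round(s["time"],1),"draw",round(-p@Lx*1000,1),"shift",round(p@Ly*1000,1),"z",round(s["ee_pos"][2],4),"Fx,Fy launcher",np.round([f@Lx,f@Ly],2),"Fz",round(s["ft_force"][2],1),"gap",round(s["finger_gap"],4),"ff",round(s["finger_force"],1)); return f@Lx,f@Ly
E
python3 - <<'E'
from L import *
over([*H,.22],a); move_l([*H,.13],speed=.2); move_l([*H,.072],speed=.08); stl("at")
close(); stl("closed")
for d in (.01,.03,.05,.065,.072,.077):
    move_l([*at(d,0),.072],speed=.05); stl(d)
E
```

```text
at t 42.0 draw 0.3 shift -0.0 z 0.0725 Fx,Fy launcher [0.53 0.29] Fz -0.2 gap 0.0875 ff 0.0
closed t 43.1 draw -0.3 shift -0.0 z 0.072 Fx,Fy launcher [1.23 0.18] Fz 0.5 gap 0.0208 ff 30.0
0.01 t 43.4 draw 9.8 shift -0.0 z 0.0719 Fx,Fy launcher [4.1  0.58] Fz 1.8 gap 0.021 ff 30.0
0.03 t 44.0 draw 29.4 shift -0.1 z 0.0719 Fx,Fy launcher [6.5  0.05] Fz 3.1 gap 0.021 ff 30.0
0.05 t 44.5 draw 49.0 shift -0.1 z 0.072 Fx,Fy launcher [ 9.15 -0.34] Fz 3.6 gap 0.0208 ff 30.0
0.065 t 45.0 draw 63.6 shift -0.2 z 0.0719 Fx,Fy launcher [9.23 0.26] Fz 4.4 gap 0.0206 ff 30.0
0.072 t 45.3 draw 70.5 shift -0.2 z 0.0719 Fx,Fy launcher [9.2  0.96] Fz 4.3 gap 0.0207 ff 30.0
0.077 t 45.5 draw 75.4 shift -0.2 z 0.072 Fx,Fy launcher [10.08 -0.11] Fz 5.0 gap 0.0207 ff 30.0
```

```bash
python3 - <<'E'
from L import *
for s in (.004,.008,.0105,.0125):
    move_l([*at(.0785,s),.072],speed=.02); f=stl(f"s{s}")
    if abs(f[1])>6: print("stop"); break
for d in (.076,.074,.072,.071,.070,.069,.068,.067):
    move_l([*at(d,s),.072],speed=.02); hold(.1); f=stl(f"d{d}")
    if f[0]<2: print("unloaded"); break
E
```

```text
s0.004 t 45.9 draw 76.7 shift 3.9 z 0.0719 Fx,Fy launcher [10.24 -0.76] Fz 4.2 gap 0.0208 ff 30.0
s0.008 t 46.2 draw 76.6 shift 7.9 z 0.0719 Fx,Fy launcher [10.84 -0.95] Fz 4.8 gap 0.0209 ff 30.0
s0.0105 t 46.5 draw 76.6 shift 10.3 z 0.0719 Fx,Fy launcher [10.45 -0.35] Fz 3.8 gap 0.0209 ff 30.0
s0.0125 t 46.8 draw 76.6 shift 12.0 z 0.0719 Fx,Fy launcher [10.49 -0.4 ] Fz 4.6 gap 0.0208 ff 30.0
d0.076 t 47.1 draw 74.2 shift 12.0 z 0.0719 Fx,Fy launcher [10.55 -1.72] Fz 4.9 gap 0.0207 ff 30.0
d0.074 t 47.5 draw 72.2 shift 12.0 z 0.0719 Fx,Fy launcher [11.29 -0.23] Fz 4.1 gap 0.0204 ff 30.0
d0.072 t 47.8 draw 70.2 shift 12.0 z 0.0719 Fx,Fy launcher [10.19 -1.36] Fz 5.1 gap 0.0207 ff 30.0
d0.071 t 48.2 draw 69.3 shift 12.0 z 0.0719 Fx,Fy launcher [ 9.87 -1.45] Fz 4.5 gap 0.0207 ff 30.0
d0.07 t 48.5 draw 68.3 shift 12.0 z 0.0719 Fx,Fy launcher [10.1  -1.13] Fz 4.4 gap 0.0208 ff 30.0
d0.069 t 48.9 draw 67.3 shift 12.0 z 0.0719 Fx,Fy launcher [ 9.76 -0.43] Fz 4.6 gap 0.0205 ff 30.0
d0.068 t 49.2 draw 66.7 shift 12.0 z 0.072 Fx,Fy launcher [ 8.13 -1.3 ] Fz 3.2 gap 0.0209 ff 30.0
d0.067 t 49.6 draw 66.6 shift 12.0 z 0.072 Fx,Fy launcher [ 5.76 -2.37] Fz 2.8 gap 0.0208 ff 30.0
```

```bash
python3 - <<'E'
from L import *
for d in np.arange(.0665,.0635,-.0005):
    move_l([*at(d,.0125),.072],speed=.02); hold(.15); f=stl(f"d{d:.4f}")
    if f[0]<1: break
E
```

```text
d0.0665 t 50.0 draw 66.5 shift 12.1 z 0.072 Fx,Fy launcher [ 3.54 -2.75] Fz 2.1 gap 0.0208 ff 30.0
d0.0660 t 50.4 draw 66.4 shift 12.2 z 0.072 Fx,Fy launcher [-0.62 -4.69] Fz -0.8 gap 0.0206 ff 30.0
```

```bash
python3 - <<'E'
from L import *
gripper_open(); stl("open"); hold(.6)
p=at(.066,.0125); move_l([*p,.2],speed=.1)
over([.42,0,.3],np.pi/2); look("a3")
for n in("top","side"):
    im=snap(n);P=cloud(im);z=P[...,2]
    m=(abs(P[...,0]-.5)<.08)&(abs(P[...,1]+.33)<.08)&(z>.088)&(z<.11); v,u=np.nonzero(m)
    if len(u):
        q=onplane(im,u.mean(),v.mean(),.094)[:2]; print(n,"handle",q,"rel",-(q-H)@Lx,(q-H)@Ly)
a=cv2.imread("pics/a3_top.png")[200:400,440:660]; b=cv2.imread("pics/a3_side.png")[330:570,290:530]
cv2.imwrite("pics/a3.png",np.hstack([cv2.resize(a,(400,400)),cv2.resize(b,(400,400))]))
E
```

```text
open t 51.5 draw 66.0 shift 12.5 z 0.072 Fx,Fy launcher [0.39 0.18] Fz 0.4 gap 0.0878 ff 0.0
top skittle? zt 0.079 [ 0.8595 -0.4466  0.0746] 27 w [0.014 0.013]
top skittle? zt 0.115 [0.5296 0.3682 0.1105] 77 w [0.027 0.022]
top skittle? zt 0.113 [0.4579 0.2299 0.1087] 85 w [0.026 0.027]
top skittle? zt 0.124 [0.2107 0.5989 0.1205] 383 w [0.027 0.142]
top puck? [ 0.4787 -0.3026  0.022 ] 133 z 0.0421
top block [0.4874 0.281  0.054 ] z 0.053568656960497396 135
top board z 0.024237227077835044
side skittle? zt 0.119 [0.2107 0.5839 0.1146] 85 w [0.026 0.133]
side skittle? zt 0.109 [0.531  0.3553 0.1052] 27 w [0.021 0.02 ]
side skittle? zt 0.109 [0.4583 0.2189 0.1047] 48 w [0.029 0.022]
side skittle? zt 0.077 [ 0.8603 -0.4519  0.0728] 59 w [0.015 0.014]
side puck? [ 0.4227 -0.1077  0.022 ] 213 z 0.0219
side block [0.4945 0.2719 0.054 ] z 0.05115705442286006 50
side board z 0.022128078931890727
top handle [ 0.515372   -0.34835326] rel 0.0635166189847553 0.009758996736364014
side handle [ 0.5169448  -0.35485567] rel 0.06903639202790765 0.013538825093899804
```

View pics/a3.png

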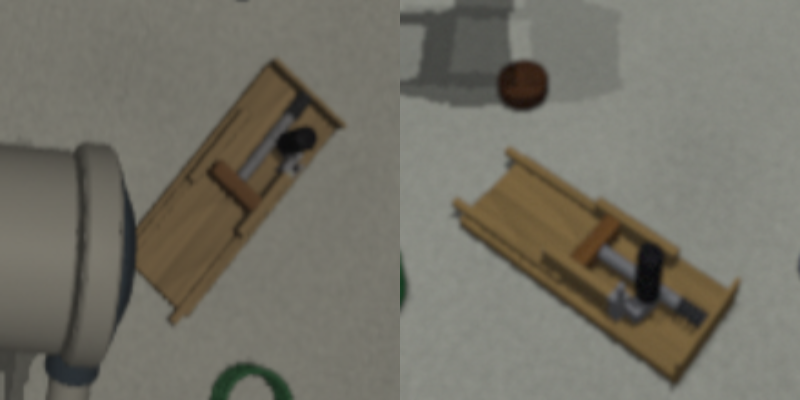

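The handle is hooked: top crop handle at (297,140) behind the catch, and the side crop agrees. Skittle 0 was knocked about 45 mm but still stands on the board, with its centre about 14 mm inside the edge. I'll take the puck next, squaring it from two sides so it is centred, then check that skittle again.

```bash
python3 - <<'E'
from L import *
over([.45,.15,.3],np.pi/2)
im=snap("top");P=cloud(im);z=P[...,2];hsv=cv2.cvtColor(im["frame"],cv2.COLOR_BGR2HSV)
m=(abs(P[...,0]-.42)<.12)&(abs(P[...,1]+.1)<.1)&(z>.015)&(z<.035)&(hsv[...,1]>100)&(hsv[...,2]<85); v,u=np.nonzero(m); q=onplane(im,u.mean(),v.mean(),.022); print("puck",q,len(u))
p=q[:2]-[.0011,.002]
assert np.hypot(*(p-[.4205,-.099]))<.006
over([*p,.12],a+np.pi/2); move_l([*p,.011],speed=.08); close(); st("g1"); gripper_open()
move_l([*p,.06],speed=.15); over([*p,.06],a); move_l([*p,.011],speed=.08); close(); s=st("g2")
assert .05<s["finger_gap"]<.058
move_l([*p,.15],speed=.2)
t=H+.075*Lx
over([*t,.13],a); move_l([*t,.05],speed=.1); st("over")
for zz in (.035,.031,.029,.027,.0258):
    move_l([*t,zz],speed=.03); s=st(zz)
    if s["ft_force"][2]>5: print("contact"); break
E
```

```text
puck [ 0.42149816 -0.09850591  0.022     ] 275
g1 t 59.9 pos [ 0.4204 -0.1005  0.011 ] F [0.   0.51 0.64] gap 0.0007 ff 0.0
g2 t 65.2 pos [ 0.4204 -0.1005  0.011 ] F [ 0.24 -0.09  0.98] gap 0.0003 ff 0.0Traceback (most recent call last):
  File "<stdin>", line 9, in <module>
AssertionError
```

```bash
python3 - <<'E'
from look import *
s=state()["ee_pos"]; move_l([s[0],s[1],.15],speed=.2); over([.45,.15,.3],np.pi/2)
look("a4"); st()
E
```

```text
top skittle? zt 0.079 [ 0.8591 -0.4468  0.0752] 27 w [0.014 0.015]
top skittle? zt 0.124 [0.2105 0.599  0.1198] 391 w [0.027 0.144]
top puck? [ 0.478  -0.3029  0.022 ] 121 z 0.0422
top puck? [ 0.4213 -0.0971  0.022 ] 265 z 0.0246
top board z 0.024194518841240575
side skittle? zt 0.119 [0.2113 0.5826 0.1147] 85 w [0.026 0.135]
side skittle? zt 0.11 [0.5308 0.3553 0.1058] 26 w [0.021 0.015]
side skittle? zt 0.109 [0.4584 0.2182 0.1045] 48 w [0.029 0.019]
side skittle? zt 0.076 [ 0.8607 -0.4517  0.0721] 58 w [0.014 0.015]
side puck? [ 0.4223 -0.1068  0.022 ] 212 z 0.0221
side block [0.4943 0.2724 0.054 ] z 0.05098800734283471 48
side board z 0.022138171417437347
 t 67.5 pos [0.45   0.1493 0.299 ] F [-0.44 -0.09 -0.45] gap 0.0005 ff 0.0
```

View pics/a4_side.png

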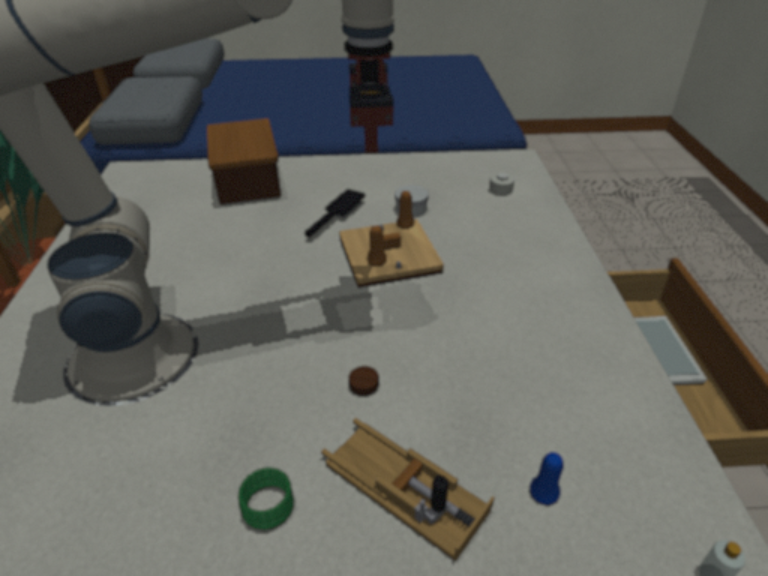

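Side view: the puck still lies flat at (364,381), unmoved; the handle is hooked and the skittles stand. The fingers closed fully without touching the puck, so I look at them around it before closing.

```bash
python3 - <<'E'
from L import *
p=[.4204,-.0995]
gripper_open(); over([*p,.12],a); move_l([*p,.011],speed=.08); s=st("down"); print(s["ee_rot"])
A=snap("side"); At=snap("top"); close(); st("closed"); B=snap("side")
c=lambda im:cv2.resize(im["frame"][180:290,180:290],(390,390))
cv2.imwrite("pics/d.png",np.hstack([c(A),c(B)]))
E
```

```text
down t 71.6 pos [ 0.4208 -0.0996  0.0116] F [ 0.28 -0.31 -0.05] gap 0.0876 ff 0.0
[3.75031614e-04 9.13537869e-01 4.06753291e-01 4.26727100e-04]
closed t 73.0 pos [ 0.4204 -0.0995  0.011 ] F [ 0.32 -0.5   0.36] gap 0.0005 ff 0.0
```

View pics/d.png

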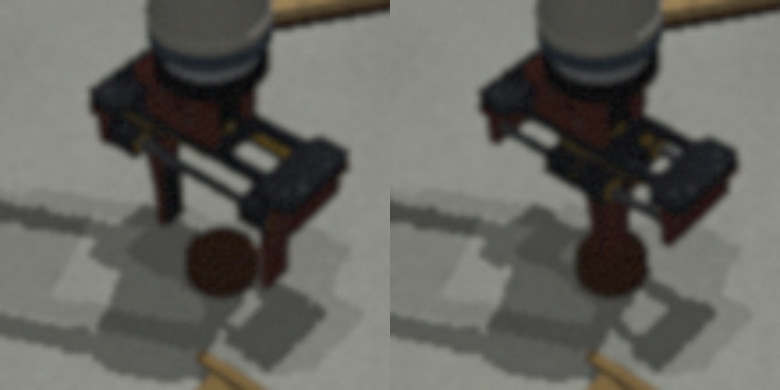

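```bash
python3 - <<'E'
from L import *
im=snap("side");P=cloud(im)
c=(int(180+612/3.545-390/3.545),0)
for v in range(238,264,2): print(v,np.round(P[v,240:248:3],3).tolist(),im["frame"][v,242].tolist())
print("TCP proj",proj(im,[.4204,-.0995,.011]),"tips",proj(im,[.4204,-.0995,.003]))
im=snap("top");P=cloud(im);hs=cv2.cvtColor(im["frame"],cv2.COLOR_BGR2HSV)
print("top TCP proj",proj(im,[.4204,-.0995,.011])); cv2.imwrite("pics/e.png",cv2.resize(im["frame"][170:270,250:350],(500,500)))
E
```

```text
238 [[0.419, -0.114, 0.081], [0.427, -0.116, 0.083], [0.434, -0.105, 0.071]] [16, 22, 38]
240 [[0.419, -0.113, 0.074], [0.426, -0.116, 0.076], [0.434, -0.104, 0.063]] [21, 24, 41]
242 [[0.419, -0.112, 0.065], [0.426, -0.113, 0.065], [0.433, -0.102, 0.054]] [17, 20, 39]
244 [[0.418, -0.11, 0.056], [0.426, -0.11, 0.055], [0.433, -0.102, 0.046]] [24, 26, 42]
246 [[0.418, -0.114, 0.053], [0.426, -0.111, 0.05], [0.433, -0.1, 0.037]] [18, 19, 40]
248 [[0.418, -0.11, 0.042], [0.425, -0.112, 0.043], [0.433, -0.101, 0.031]] [21, 22, 38]
250 [[0.418, -0.113, 0.037], [0.425, -0.111, 0.035], [0.433, -0.097, 0.019]] [19, 23, 41]
252 [[0.417, -0.112, 0.03], [0.425, -0.105, 0.02], [0.432, -0.103, 0.018]] [23, 27, 39]
254 [[0.417, -0.111, 0.02], [0.425, -0.112, 0.021], [0.432, -0.112, 0.02]] [27, 28, 38]
256 [[0.417, -0.119, 0.022], [0.425, -0.118, 0.02], [0.432, -0.119, 0.021]] [14, 21, 34]
258 [[0.417, -0.124, 0.021], [0.424, -0.125, 0.021], [0.432, -0.124, 0.019]] [15, 20, 32]
260 [[0.417, -0.125, 0.014], [0.424, -0.127, 0.016], [0.432, -0.125, 0.012]] [15, 22, 34]
262 [[0.416, -0.128, 0.009], [0.424, -0.128, 0.009], [0.431, -0.126, 0.006]] [21, 27, 35]
TCP proj (np.float64(241.33066381667663), np.float64(253.02625793600558)) tips (np.float64(241.43780685545605), np.float64(255.11315553317755))
top TCP proj (np.float64(304.56279235233285), np.float64(216.6887656146705))
```

View pics/e.png

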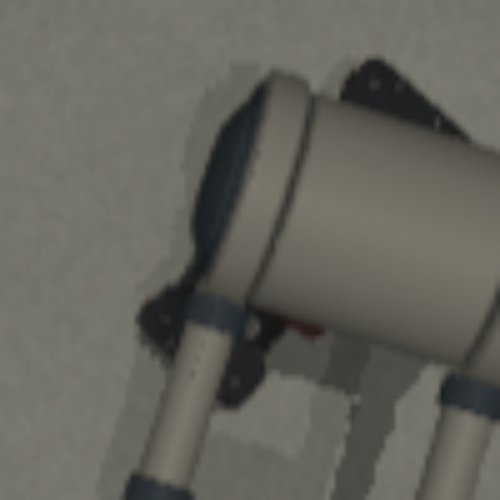

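```bash
python3 - <<'E'
from L import *
gripper_open(); hold(.2); s=st(); im=snap("side");P=cloud(im)
hs=cv2.cvtColor(im["frame"],cv2.COLOR_BGR2HSV)
for sg in(-1,1):
    q=s["ee_pos"][:2]+sg*.05*Lx
    print(sg,"expected finger xy",q,"tip px",proj(im,[*q,s["ee_pos"][2]-.008]),"z.022 px",proj(im,[*q,.022]))
    m=(np.hypot(P[...,0]-q[0],P[...,1]-q[1])<.022)&(P[...,2]>.004)&(P[...,2]<.1)&(hs[...,2]<70)&(hs[...,1]>60)
    print(m.sum(),"lowest z",np.sort(P[m][:,2])[:12].round(4)); v,u=np.nonzero(m); k=v>=v.max()-1; print("lowest px",u[k],v[k])
    
E
```

```text
t 74.8 pos [ 0.4204 -0.0995  0.011 ] F [ 0.33 -0.01 -0.25] gap 0.0878 ff 0.0
-1 expected finger xy [ 0.45756162 -0.13295215] tip px (np.float64(256.48675459721255), np.float64(264.44533278656627)) z.022 px (np.float64(256.4150479121756), np.float64(259.4446416131252))
73 lowest z [0.0116 0.016  0.0193 0.0225 0.0309 0.0326 0.0329 0.033  0.0337 0.0346
 0.0358 0.0364]
lowest px [254 255 256 254 255] [259 259 259 260 260]
1 expected finger xy [ 0.38324713 -0.06603908] tip px (np.float64(227.11635215007038), np.float64(246.2266809783676)) z.022 px (np.float64(226.69329650581128), np.float64(241.24957921496042))
60 lowest z [0.0294 0.0316 0.0325 0.034  0.035  0.0385 0.0398 0.0407 0.0415 0.043
 0.0462 0.0469]
lowest px [225 226 225 226] [241 241 242 242]
```

The side depth shows the fingertips about 19 mm higher than stated (lowest finger pixels near z = 0.022 with the TCP at 0.011), so the fingers closed just above the puck. I descend further in force-guarded steps.

```bash
python3 - <<'E'
from L import *
p=[.4204,-.0995]
for z in (.008,.005,.002,-.001,-.004):
    move_l([*p,z],speed=.02); s=st(z)
    if s["ft_force"][2]>3: print("contact"); break
im=snap("side");P=cloud(im);hs=cv2.cvtColor(im["frame"],cv2.COLOR_BGR2HSV)
q=s["ee_pos"][:2]-.05*Lx
m=(np.hypot(P[...,0]-q[0],P[...,1]-q[1])<.03)&(P[...,2]>.002)&(P[...,2]<.1)&(hs[...,2]<70)&(hs[...,1]>60); v,u=np.nonzero(m);k=v>=v.max()-1; print("lowest px",u[k],v[k],"table px",proj(im,[*q,0]))
E
```

```text
0.008 t 75.1 pos [ 0.4202 -0.0994  0.0077] F [-0.18  0.1  -0.41] gap 0.0876 ff 0.0
0.005 t 75.4 pos [ 0.4203 -0.0994  0.0048] F [-0.06 -0.09  0.31] gap 0.0877 ff 0.0
0.002 t 75.7 pos [ 0.4203 -0.0995  0.0018] F [ 0.79  1.47 -0.59] gap 0.0879 ff 0.0
-0.001 t 76.0 pos [ 0.4203 -0.0995 -0.0012] F [-0.2   0.16  0.05] gap 0.0878 ff 0.0
-0.004 t 76.3 pos [ 0.4203 -0.0994 -0.0042] F [-0.47  0.05 -1.26] gap 0.0875 ff 0.0
lowest px [254 255 256 255] [263 263 263 264] table px (np.float64(256.44427078475076), np.float64(265.2122728541471))
```

```bash
python3 - <<'E'
from L import *
p=[.4204,-.0995]
move_l([*p,.06],speed=.15); over([*p,.06],a+np.pi/2); move_l([*p,-.004],speed=.06); close(); s=st("g1"); assert .05<s["finger_gap"]<.058
gripper_open(); move_l([*p,.06],speed=.15); over([*p,.06],a); move_l([*p,-.004],speed=.06); close(); s=st("g2"); assert .05<s["finger_gap"]<.058
move_l([*p,.15],speed=.2)
t=H+.075*Lx
over([*t,.13],a); move_l([*t,.04],speed=.1); st("over")
for zz in (.022,.018,.015,.013,.0115,.0105):
    move_l([*t,zz],speed=.03); hold(.1); s=st(zz)
    if s["ft_force"][2]>4: print("contact"); break
E
```

```text
g1 t 80.2 pos [ 0.4204 -0.0995 -0.004 ] F [-0.27  0.46 -0.11] gap 0.0531 ff 30.0
g2 t 84.8 pos [ 0.4204 -0.0995 -0.004 ] F [ 0.27 -0.44  0.5 ] gap 0.0529 ff 30.0
over t 87.4 pos [ 0.4194 -0.2487  0.0409] F [-0.24  0.28 -0.82] gap 0.0532 ff 30.0
0.022 t 88.2 pos [ 0.4191 -0.2485  0.0223] F [-0.23  0.47 -0.11] gap 0.0533 ff 30.0
0.018 t 88.6 pos [ 0.4189 -0.2484  0.0179] F [-0.21  0.7  -0.92] gap 0.0535 ff 30.0
0.015 t 89.0 pos [ 0.4189 -0.2484  0.0149] F [ 0.34 -0.19 -0.29] gap 0.0534 ff 30.0
0.013 t 89.3 pos [ 0.4189 -0.2484  0.013 ] F [-0.2   0.1  -0.27] gap 0.0533 ff 30.0
0.0115 t 89.7 pos [ 0.4189 -0.2484  0.0115] F [ 0.47  0.01 -0.69] gap 0.0531 ff 30.0
0.0105 t 90.0 pos [ 0.419  -0.2484  0.0105] F [-0.03 -1.1  -1.3 ] gap 0.0532 ff 30.0
```

```bash
python3 - <<'E'
from L import *
t=H+.075*Lx
gripper_open(); st("open"); move_l([*t,.2],speed=.1); over([.35,.1,.3],np.pi/2); look("a5")
im=snap("top");P=cloud(im);z=P[...,2];hsv=cv2.cvtColor(im["frame"],cv2.COLOR_BGR2HSV)
m=(np.hypot(P[...,0]-t[0],P[...,1]-t[1])<.04)&(z>.026)&(z<.046)&(hsv[...,1]>100)&(hsv[...,2]<80); v,u=np.nonzero(m)
q=onplane(im,u.mean(),v.mean(),.036)[:2]-[.0011,.0011]; print("puck launcher x,y",(q-H)@Lx+.01,(q-H)@Ly,"z",np.percentile(z[m],[10,50,90]),len(u))
A=cv2.imread("pics/a5_top.png")[200:400,440:660]; B=cv2.imread("pics/a5_side.png")[170:330,300:480]
cv2.imwrite("pics/a5.png",np.hstack([cv2.resize(A,(400,400)),cv2.resize(B,(400,400))]))
E
```

```text
open t 90.7 pos [ 0.419  -0.2484  0.0105] F [ 0.08 -0.48  0.34] gap 0.0878 ff 0.0
top skittle? zt 0.078 [ 0.8595 -0.4471  0.0739] 24 w [0.014 0.012]
top skittle? zt 0.114 [0.5296 0.3684 0.1096] 76 w [0.028 0.023]
top skittle? zt 0.113 [0.4575 0.23   0.1091] 84 w [0.026 0.027]
top skittle? zt 0.124 [0.2105 0.5996 0.1195] 386 w [0.028 0.143]
top puck? [ 0.4787 -0.3031  0.022 ] 133 z 0.0421
top puck? [ 0.4205 -0.2495  0.022 ] 313 z 0.0388
top block [0.4876 0.281  0.054 ] z 0.054090172568181494 137
top board z 0.024325353404023975
side skittle? zt 0.119 [0.2105 0.5821 0.1148] 89 w [0.026 0.135]
side skittle? zt 0.107 [0.5313 0.3564 0.1035] 33 w [0.021 0.017]
side skittle? zt 0.109 [0.4582 0.2186 0.1045] 50 w [0.029 0.019]
side skittle? zt 0.077 [ 0.8602 -0.4522  0.0726] 57 w [0.014 0.013]
side puck? [ 0.421 -0.247  0.022] 427 z 0.036
side block [0.4938 0.2719 0.054 ] z 0.05114775759356227 49
side board z 0.022124060014555025
puck launcher x,y 0.08532656123851859 -0.0015860102828930687 z [0.03247336 0.0354523  0.03808129] 316
```

View pics/a5.png

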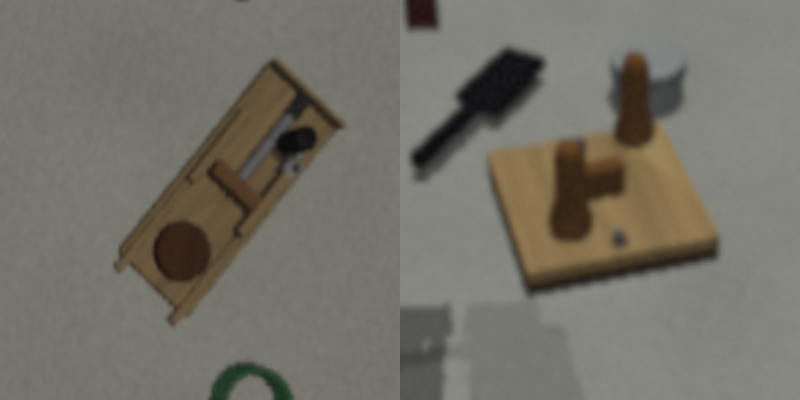

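Left crop: the puck (182,250) lies flat in the lane, at launcher x = 85 mm, y = −1.6 mm, and the handle is still hooked. Right crop: both skittles stand upright on the flush board; the knocked one is at local (61, 81) mm, inside the 95 mm limit. I'm handing in.

```bash
python3 -c "
from bench import *
print(job_done())"
```

```text
the job is handed in; nothing more can be done
None
```

I handed the job in at about 92 s of the 210 s; my last check showed the board flush over both pins, both skittles upright on it (one was knocked toward a corner and I left it there, about 14 mm inside the limit), the handle hooked and let go, and the puck flat in the lane; no verdict came back.

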